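Make up two seawater sampling kits in a ship's wet lab

ROBOT

A 6-joint arm with a two-finger parallel gripper is mounted at the origin on the work surface. World frame = base frame: x ahead of the robot, y to its left, z up, the work surface at z = 0. Lengths are in m, angles in rad, forces in N, time in s.
With the tool pointing down it reaches from about 0.3 to 0.875 m from the base axis. Payload 6.4 kg.
Tool frame: the origin (TCP) lies midway between the tips of the shut fingers; the grasp point (between the pads) lies 19 mm behind it (r.pinch_z is the distance from the TCP to the grasp point, in m); z points along the fingers, y is the line along which they close (so a half turn about z gives the same grasp; the last joint's range is limited). The gripper opens to 88 mm and grips with 3 to 60 N. Pads are 18 mm wide; open, the fingers measure 123 mm over their backs; the gripper's body (75 mm by 187 mm) begins 45 mm behind the grasp point.
Start: joints at [-1.43, 0.181, 1.607, -0, 1.354, -0.206], TCP at [0.195, -0.541, 0.239] pointing down, gripper open.
Joint ranges: [-2.99, 2.99], [-0.89, 2.07], [0.3, 2.58], [-1.14, 4.28], [0, 2.63], [-3.12, 3.12]. Speed limits (rad/s): [2.57, 2.57, 3.01, 3.14, 3.14, 3.14].

INTERFACE

Orientations are given as a unit quaternion [x, y, z, w].
In Python, from workcell import readout, capture, camera_model, workorder, look_for, cut_out, spot_point, r gives the robot as it stands. The module is installed in compiled form; this text tells all that it offers.
- The arm moves only by the shell command python3 -m jog 'ROWS'. ROWS is JSON, a list that holds one entry, the list of rows, each a list of 5 numbers: the shift along the tool's x, y, z in mm, then the turn about the tool's z in degrees, then the opening, from -1 (shut) to 1 (fully open). In form: [[[dx, dy, dz, roll, hand], ...]]. A call has 1 to 20 rows; each row shifts and turns the commanded pose from where the row before left it, along the tool's axes as they then stand; what a row does not reach is not made up. A row lasts 1/10 s, in which the tool goes at most 50 mm and 8.59 degrees, less where a joint would pass 70% of its speed; a pose out of reach is approached as far as the arm can. A call is refused whole if a number of a shift passes 50 or a number of a turn 8.59, either way. A call with a gripper value outside its range is refused whole. The fingers move at their own pace and stop on an object; the grip force is fixed at half the most. Time passes only in rows, so rows that do not move let the fingers close. It gives the time, the measured TCP pose, the force, the opening and the grip force at its end, in the units of the state.
- readout.get_obs(): the state, without advancing time (a new reading comes with each control period).
- capture(name): name is "side" or "top" or "wrist"; returns the picture (400x640x3 uint8, red, green, blue); there is no depth.
- camera_model(name): a dict with "fx", "fy", "cx", "cy" (pixels), "R" (3x3) and "t" (3): a world point X has camera coordinates R X + t; the wrist camera has in their place "T_tool_cam" (4x4, takes a point from camera to tool coordinates, whose origin is the TCP and whose axes are the flange's). Camera axes: x right, y down, z forward; pixel columns grow to the right and rows downward; lengths in m; the calibration is good to about 2 mm. A picture is of the moment at which its call begins: read the wrist's pose just before it. camera_model takes no time and is no camera call.
- workorder.sign_off(): hands the job in; it is judged then, once.
Trained networks look in the newest picture that a camera, given by its name, has taken for a name from the list of things; names that differ only in an ending like _2 or _b are one class to them, and where a whole thing is asked for, a point or a joint stands for the part that bears it (a point fixed in the world has none). Each returns a list of dicts, best first, with "conf" (0 to 1); they miss things now and then, are a little off and sometimes report something else, mostly with a low value. They report only what shows in the picture. A call takes as long as a camera call. They do not tell look-alikes from the thing itself.
- look_for(target, camera): "rect" ([left, top, width, height] in pixels, round what is visible of it).
- cut_out(target, camera): "pixels" (400x640 bool, what is visible of it) and "rect" ([left, top, width, height] in pixels, round what is visible of it).
- spot_point(target, camera): "xy" ([column, row] in pixels: a listed point, or the origin of a listed thing).
The state is a dict: "time": time; "q": joint angles; "joint_vel": joint speeds; "tau": joint torques, N m; "eef_pos": TCP position; "ee_rot": TCP orientation; "wrist_force": force on the tool from outside, world axes, zero at the start; "torque": the same for the moment, N m; "finger_gap": finger opening in m; "finger_force": force on a finger pad.
Only numpy, scipy, OpenCV 4.12 (cv2) and the standard library are available. Lean on these libraries where they do the work, as an engineer would, in place of code of your own. Each camera call takes 0.05 s, during which the arm holds its last target. There are 200 camera calls.

TASK

Make up the two sampling kits: into the blue tray (trace metals, so no metal) go the cream plastic filter holder, the white bottle with the blue cap and the jar with the blue lid; into the yellow tray (organic carbon), beside the yellow-lidded jar that is already packed there, go the stainless steel filter holder and the amber bottle. Give each thing an empty compartment of its own, standing upright flat on the compartment's floor, set down and not dropped; leave the used red-capped bottle, the used red-lidded jar and the packed yellow-lidded jar standing where they are.

Things in the scene. Friction and masses are not known exactly. Their poses are not given: they have to be found in the camera images.
- tray_blue: Open blue plastic kit tray, fixed. 82 mm (its x) by 238 mm (its y; 11 mm lug at each end), 22 mm high; floor, walls and the two dividers 4 mm thick, dividers as high as the rim. Three compartments 74 x 74 mm inside, centred at y = -78, 0, +78 mm. Origin: centre of underside; z up; x points away from the robot within 0.2 rad. All empty at the start.
- tray_yellow: Open yellow plastic kit tray, fixed. 82 mm (its x) by 238 mm (its y; 11 mm lug at each end), 22 mm high; floor, walls and the two dividers 4 mm thick, dividers as high as the rim. Three compartments 74 x 74 mm inside, centred at y = -78, 0, +78 mm. Origin: centre of underside; z up; x points away from the robot within 0.2 rad. The yellow-lidded jar stands in the one at y = -78 mm.
- holder_cream: In-line filter holder of cream-coloured plastic, standing upright, round about its z axis: two clamped flanges 51 mm across from 0 to 24 mm high, then a plain stem 20 mm across up to 58 mm, which is where to grip it, then a thin hose nozzle with a blue end 14 mm across; 76 mm high in all. About 90 g. Origin: centre of the underside.
- holder_steel: In-line filter holder of stainless steel, standing upright, round about its z axis: two clamped flanges 51 mm across from 0 to 24 mm high, then a plain stem 20 mm across up to 58 mm, which is where to grip it, then a thin hose nozzle with a yellow end 14 mm across; 76 mm high in all. About 250 g. Origin: centre of the underside.
- bottle_blue: White plastic sample bottle, standing upright, round: body 38 mm across up to 58 mm high, sloping shoulder, blue cap 29 mm across over the top 17 mm; 86 mm high in all. About 50 g. Origin: centre of the underside.
- bottle_amber: Brown (amber) glass sample bottle, standing upright, round: body 42 mm across up to 54 mm high, sloping shoulder, black cap 29 mm across over the top 17 mm; 82 mm high in all. About 110 g. Origin: centre of the underside.
- jar_blue: Squat round filter jar, white body 47 mm across up to 34 mm, blue screw lid 50 mm across from 34 to 50 mm high (total height 50 mm). About 60 g. Origin: centre of the underside.
- bottle_red: White plastic sample bottle, standing upright, round: body 38 mm across up to 58 mm high, sloping shoulder, red cap 29 mm across over the top 17 mm; 86 mm high in all. About 50 g. Origin: centre of the underside. Used: leave it where it stands.
- jar_red: Squat round filter jar, white body 47 mm across up to 34 mm, red screw lid 50 mm across from 34 to 50 mm high (total height 50 mm). About 60 g. Origin: centre of the underside. Used: leave it where it stands.
- jar_yellow: Squat round filter jar, white body 47 mm across up to 34 mm, yellow screw lid 50 mm across from 34 to 50 mm high (total height 50 mm). About 60 g. Origin: centre of the underside. Already packed in the yellow tray: leave it there.
Mind the look-alikes: they are no part of the job. Leave any pink look-alike of the bottle_red alone.

How it is judged:
By the outcome, as a careful person would: the job done as asked, in the order asked, and still so for the second after the job is handed in, with the robot touching nothing.
It also fails if it takes over 122 s, if anything falls off the work surface, if the arm or the gripper's body presses on something with over 40 N, if the wrist force passes 120 N, or if a joint passes its speed limit or range.

## Working session

There is one attempt and no reset: what is moved stays moved. The work goes in short steps, Python scripts to look and compute and a shell command to move; the robot and the scene stay as the last step left them, time stands still between calls to the robot, and variables do not carry over. Pictures are saved under pics/ and viewed, at most 14 in all, crops included, and the job is handed in when it is done.

```bash
mkdir -p pics
python3 - <<'E'
from workcell import *
import cv2
o=readout.get_obs();print({k:o[k] for k in('time','eef_pos','ee_rot','finger_gap')})
for c in('top','side'):
    p=capture(c);cv2.imwrite(f'pics/{c}0.png',p[:,:,::-1]);print(c,camera_model(c))
    for n in['holder_cream','holder_steel','bottle_blue','bottle_amber','jar_blue','bottle_red','jar_red','jar_yellow','tray_blue','tray_yellow']:
        print(n,[( [int(v) for v in d['xy']],round(d['conf'],2)) for d in spot_point(n,c)],[( [int(v) for v in d['rect']],round(d['conf'],2)) for d in look_for(n,c)] if c=='top' else '')
print(camera_model('wrist'))
E
```

```text
{'time': 0.0, 'eef_pos': array([ 0.19538817, -0.54021893,  0.23782376]), 'ee_rot': array([ 9.85000099e-01,  1.72551600e-01,  2.57656235e-05, -8.65734279e-04]), 'finger_gap': 0.08825982253082096}
top {'fx': 428.31632533480564, 'fy': 428.31632533480564, 'cx': 315.5513518717768, 'cy': 202.3964615842531, 'R': array([[-0.02032931, -0.99965446,  0.01666351],
       [-0.99519413,  0.01863615, -0.09613192],
       [ 0.09578816, -0.01853772, -0.99522911]]), 't': array([0.01335004, 0.50719254, 0.91933378])}
holder_cream [([444, 262], 0.88)] [([431, 250, 33, 23], 0.96)]
holder_steel [([485, 227], 0.67)] [([473, 217, 32, 23], 0.95), ([189, 255, 24, 18], 0.65)]
bottle_blue [([320, 221], 0.62)] [([314, 211, 14, 13], 0.52)]
bottle_amber [([204, 262], 0.71)] [([189, 254, 26, 18], 0.65)]
jar_blue [([151, 231], 0.82)] [([131, 218, 33, 22], 0.76)]
bottle_red [([260, 229], 0.56), ([293, 250], 0.53)] [([247, 220, 19, 17], 0.76), ([285, 242, 17, 18], 0.67), ([434, 251, 27, 24], 0.2)]
jar_red [([389, 233], 0.94)] [([378, 220, 27, 24], 0.7)]
jar_yellow [([414, 160], 0.78)] [([405, 141, 26, 25], 0.94)]
tray_
[... 596 characters left out ...]
, 0.55)] 
jar_blue [([254, 315], 0.77)] 
bottle_red [([341, 241], 0.7), ([310, 253], 0.66)] 
jar_red [([367, 185], 0.85)] 
jar_yellow [([332, 155], 0.73)] 
tray_blue [([265, 227], 0.69), ([394, 151], 0.65)] 
tray_yellow [([318, 168], 0.75)] 
{'fx': 344.96136710294724, 'fy': 344.96136710294724, 'cx': 313.9022431890408, 'cy': 205.5498396093343, 'T_tool_cam': array([[-1.36484575e-03, -9.56222977e-01, -2.92635876e-01,
         7.61189656e-02],
       [ 9.99998915e-01, -1.46705634e-03,  1.29815624e-04,
        -1.48952513e-03],
       [-5.53445999e-04, -2.92635381e-01,  9.56223942e-01,
        -1.46593218e-01],
       [ 0.00000000e+00,  0.00000000e+00,  0.00000000e+00,
         1.00000000e+00]])}
```

View pics/top0.png

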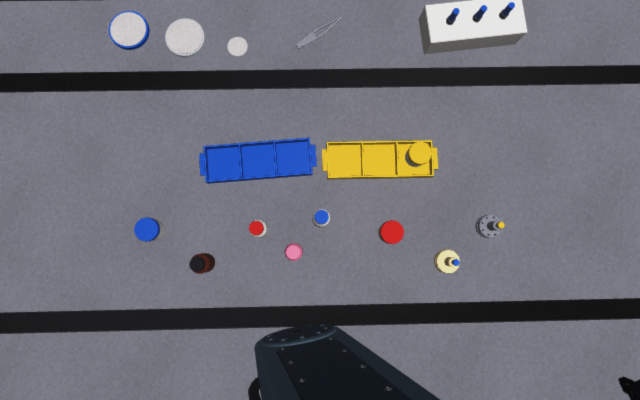

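View pics/side0.png

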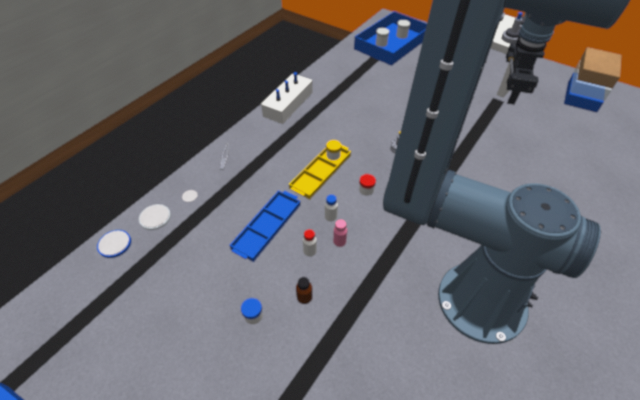

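The candidates in the top view are:

- **Blue-capped bottle:** (321,217). Look-alikes are the red-capped bottle (258,228) and the pink one (293,252).
- **Blue-lid jar:** (147,229). Look-alikes are the red-lid jar (391,232) and the yellow-lid jar (419,153).
- **Holders:** cream (447,262) with a blue nozzle end, steel (490,226) with a yellow one.
- **Amber bottle:** (202,263), brown with a black cap.

The blue tray is at about (259,160) and the yellow at about (380,159).

```bash
cat > h.py <<'E'
import numpy as np, cv2
from workcell import *
from scipy.optimize import minimize
def back(c,uv,z):
    R,t=c['R'],c['t'];d=R.T@np.array([(uv[0]-c['cx'])/c['fx'],(uv[1]-c['cy'])/c['fy'],1]);o=-R.T@t
    return (o+d*(z-o[2])/d[2])[:2]
def proj(c,P):
    p=np.asarray(P)@c['R'].T+c['t'];return np.c_[c['fx']*p[:,0]/p[:,2]+c['cx'],c['fy']*p[:,1]/p[:,2]+c['cy']]
def colmask(img,name):
    h=cv2.cvtColor(img,cv2.COLOR_RGB2HSV)
    lo,hi={'blue':((100,120,60),(125,255,255)),'yellow':((18,130,90),(35,255,255))}[name]
    return cv2.inRange(h,lo,hi)
E
python3 - <<'E'
from h import *
img=cv2.imread('pics/top0.png')[:,:,::-1].copy();c=camera_model('top')
# trays
for n,(u,v) in {'blue':(259,160),'yellow':(379,159)}.items():
    m=np.zeros((400,640),np.uint8);m[125:195,190:445]=colmask(img,n)[125:195,190:445]
    m=cv2.morphologyEx(m,cv2.MORPH_CLOSE,np.ones((7,7)));m=cv2.morphologyEx(m,cv2.MORPH_OPEN,np.ones((27,27)))>0
    p0=back(c,(u,v),.02)
    def pose_pts(p,B): return np.c_[p[0]+np.cos(p[2])*B[:,0]-np.sin(p[2])*B[:,1],p[1]+np.sin(p[2])*B[:,0]+np.cos(p[2])*B[:,1],B[:,2]]
    B=np.array([[x,y,z] for x in(-.041,.041) for y in(-.119,.119) for z in(0,.022)])
    def cost(p):
        h=cv2.convexHull((proj(c,pose_pts(p,B))*16).round().astype(np.int32))
        q=np.zeros((400,640),np.uint8);cv2.fillPoly(q,[h],255,shift=4);return ((q>0)^m).sum()
    s=[minimize(cost,[*p0,a],method='Nelder-Mead',options=dict(initial_simplex=np.array([[*p0,a]]+[[p0[0]+.01*(i==0),p0[1]+.01*(i==1),a+.1*(i==2)] for i in range(3)]))) for a in(-.1,0,.1)]
    b=min(s,key=lambda r:r.fun);print(n,b.x.round(4),b.fun,m.sum())
    C=np.array([[0,y,.004] for y in(-.078,0,.078)]);W=pose_pts(b.x,C);print(W.round(4).tolist())
    for q in proj(c,W): cv2.circle(img,tuple(int(round(k)) for k in q),2,(255,0,255),-1)
    for q in proj(c,pose_pts(b.x,B[1::2])): cv2.circle(img,tuple(int(round(k)) for k in q),1,(0,255,0),-1)
# caps: colour distance blob around seed at the top-face colour
for n,(u,v,z,r) in {'bottle_blue':(321,217,.086,12),'jar_blue':(147,229,.05,18),'bottle_red':(258,228,.086,12),'pink':(293,252,.086,12),'jar_red':(391,232,.05,18),'amber':(198,263,.082,12),'nozzle_cream':(455,262,.074,7),'nozzle_steel':(501,225,.074,7)}.items():
    a=img[v-r:v+r+1,u-r:u+r+1].astype(int);d=np.abs(a-np.median(img[v-1:v+2,u-1:u+2].reshape(-1,3),0)).sum(2)
    m=(d<(40 if n=='amber' else 110)).astype(np.uint8);k,l,st,ce=cv2.connectedComponentsWithStats(m);i=l[r,r]
    uv=ce[i]+[u-r,v-r];print(n,uv.round(1),st[i][4],back(c,uv,z).round(4))
for n in['holder_cream','holder_steel','bottle_amber','bottle_blue']:
    print(n,dict(cream=1) and back(c,{'holder_cream':(444,262),'holder_steel':(485,227),'bottle_amber':(204,262),'bottle_blue':(320,221)}[n],0).round(4))
cv2.imwrite('pics/crop1.png',cv2.resize(img[125:285,120:520],None,fx=2,fy=2,interpolation=cv2.INTER_CUBIC)[:,:,::-1])
E
```

```text
blue [0.6058 0.1324 0.061 ] 243.0 4005
[[0.6105, 0.0546, 0.004], [0.6058, 0.1324, 0.004], [0.601, 0.2103, 0.004]]
yellow [ 0.603  -0.1449 -0.0189] 180.0 3903
[[0.6016, -0.2229, 0.004], [0.603, -0.1449, 0.004], [0.6045, -0.0669, 0.004]]
bottle_blue [321.1 216.4] 152 [ 0.4723 -0.0061]
jar_blue [145.9 229. ] 455 [0.4551 0.3642]
bottle_red [255.7 227.6] 154 [0.4521 0.1279]
pink [293.4 251.9] 168 [0.4012 0.0518]
jar_red [391.8 231.6] 424 [ 0.4392 -0.1575]
amber [197.2 263.4] 200 [0.3819 0.2473]
nozzle_cream [455.9 262.1] 24 [ 0.373  -0.2837]
nozzle_steel [501.  224.5] 26 [ 0.4489 -0.3825]
holder_cream [ 0.3701 -0.2822]
holder_steel [ 0.4466 -0.3793]
bottle_amber [0.3814 0.2534]
bottle_blue [ 0.4674 -0.0062]
```

View pics/crop1.png

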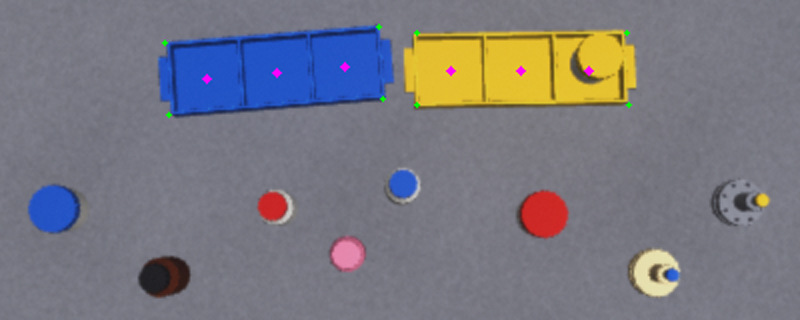

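The green and magenta fit marks sit on both trays. In the crop, the blue-capped bottle is at (403,184), the cream holder at (655,272), the steel one at (740,202), the amber at (163,275) and the blue jar at (54,208). That settles the choices. First I'll rotate so that tool y = world x and tool x = world y, then go over the cream holder.

```bash
python3 -m jog '[[[0,0,0,-7.8,1],[0,0,0,-7.8,1],[0,0,0,-7.8,1],[0,0,0,-7.8,1],[0,0,0,-7.8,1],[0,0,0,-7.8,1],[0,0,0,-7.8,1],[0,0,0,-7.8,1],[0,0,0,-7.8,1],[32,22,8,0,1],[32,22,8,0,1],[32,22,8,0,1],[32,22,8,0,1],[32,22,8,0,1],[32,22,8,0,1],[32,22,8,0,1],[32,22,8,0,1],[0,0,0,0,1],[0,0,0,0,1]]]'
python3 - <<'E'
from h import *
o=readout.get_obs();print(o['eef_pos'],o['ee_rot'],o['time'])
p=capture('wrist');cv2.imwrite('pics/w1.png',p[:,:,::-1])
print(spot_point('holder_cream','wrist'))
E
```

```text
time: 3.5
eef_pos: [0.3715, -0.2841, 0.1748]
ee_rot: [0.706, 0.708, -0.0, 0.0]
wrist_force: [0.8, 0.2, 0.6]
finger_gap: 0.0881
finger_force: 0.0
[ 0.37148403 -0.28408439  0.17478379] [ 7.05808156e-01  7.08403003e-01 -1.68586162e-04  5.65887518e-05] 3.5
[{'xy': [320.4, 179.8], 'conf': 0.82}]
```

View pics/w1.png

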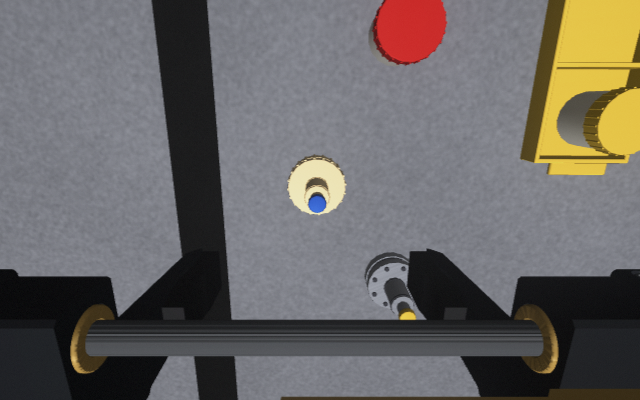

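The wrist view shows the cream holder at (317,185), the steel one at (388,280) and the red jar at (410,28). I'll work out the cream's position from this view.

```bash
cat >> h.py <<'E'
from scipy.spatial.transform import Rotation as Ro
def wback(o,uv,z):
    c=camera_model('wrist');T=np.eye(4);T[:3,:3]=Ro.from_quat(o['ee_rot']).as_matrix();T[:3,3]=o['eef_pos']
    M=T@c['T_tool_cam'];d=M[:3,:3]@np.array([(uv[0]-c['cx'])/c['fx'],(uv[1]-c['cy'])/c['fy'],1]);p=M[:3,3]
    return (p+d*(z-p[2])/d[2])[:2]
E
python3 - <<'E'
from h import *
o=readout.get_obs()
print(wback(o,(317.5,204),.074),wback(o,(320.4,179.8),0),wback(o,(407,316),.074))
E
```

```text
[ 0.37362434 -0.28316852] [ 0.37717488 -0.28146948] [ 0.44847678 -0.38077341]
```

```bash
python3 -m jog '[[[1,1.5,27,0,1],[0,0,30,0,1],[0,0,30,0,1],[0,0,30,0,1],[0,0,20,0,1],[0,0,10,0,1],[0,0,0,0,1],[0,0,0,0,-1],[0,0,0,0,-1],[0,0,0,0,-1],[0,0,0,0,-1],[0,0,0,0,-1],[0,0,0,0,-1],[0,0,0,0,-1],[0,0,0,0,-1],[0,0,0,0,-1]]]'
```

```text
time: 5.2
eef_pos: [0.3727, -0.2835, 0.0277]
ee_rot: [0.707, 0.708, 0.0, 0.0]
wrist_force: [0.4, -0.1, 0.0]
finger_gap: 0.0192
finger_force: 30.0
```

```bash
python3 -m jog '[[[0,0,-15,0,-1],[0,0,-35,0,-1],[0,0,-35,0,-1],[0,0,-35,0,-1],[14,8,0,0,-1],[33,18.5,0,0,-1],[33,18.5,0,0,-1],[33,18.5,0,0,-1],[33,18.5,0,0,-1],[33,18.5,0,0,-1],[33,18.5,0,0,-1],[33,18.5,0,0,-1],[33,18.5,0,0,-1],[33,18.5,0,0,-1],[33,18.5,0,0,-1],[33,18.5,0,0,-1],[33,18.5,0,0,-1],[4,3.5,0,0,-1],[0,0,0,0,-1],[0,0,0,0,-1]]]'
python3 - <<'E'
from h import *
o=readout.get_obs();print(o['eef_pos'])
p=capture('wrist');cv2.imwrite('pics/w2.png',p[:,:,::-1])
E
```

```text
time: 7.2
eef_pos: [0.6049, 0.1299, 0.1471]
ee_rot: [0.707, 0.707, -0.001, -0.0]
wrist_force: [0.8, -0.4, -0.6]
finger_gap: 0.0193
finger_force: 30.0
[0.60489347 0.12993918 0.1471466 ]
```

View pics/w2.png

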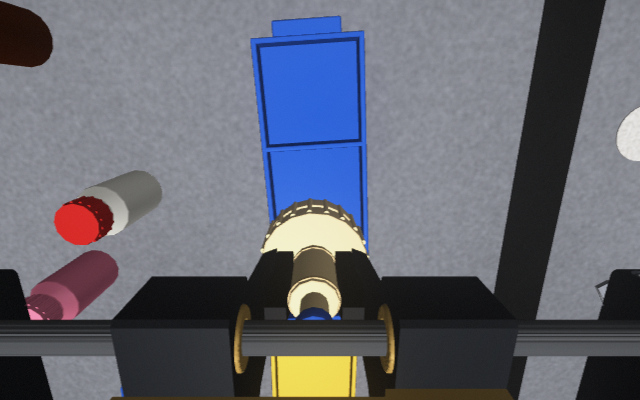

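The holder is upright in the gripper above the blue tray. The tray's far rim corners are at (251,39) and (364,31), and a divider runs (265,149)–(366,143). I'll check the tray fit against these.

Run:
```python
from h import *
o=readout.get_obs()
for uv in((251,39),(364,31),(265,149),(366,143)): print(wback(o,uv,.022))
p=np.array([.6058,.1324]);a=.061;x=np.array([np.cos(a),np.sin(a)]);y=np.array([-np.sin(a),np.cos(a)])
for q in((-.041,.119),(.041,.119),(-.041,.039),(.041,.039)): print(p+q[0]*x+q[1]*y)
```

```text
[0.55960521 0.24854397]
[0.64052794 0.25364699]
[0.56629992 0.1698631 ]
[0.64538088 0.1744532 ]
[0.55762176 0.24867922]
[0.63946924 0.25367812]
[0.56249873 0.16882801]
[0.64434622 0.17382691]
```

```bash
python3 -m jog '[[[3,2,20,0,-1],[0,0,30,0,-1],[0,0,30,0,-1],[0,0,20,0,-1],[0,0,8,0,-1],[0,0,4,0,-1],[0,0,1.5,0,-1],[0,0,1,0,-1],[0,0,0,0,-1],[0,0,0,0,-1]]]'
```

```text
time: 8.25
eef_pos: [0.6082, 0.1338, 0.0341]
ee_rot: [0.707, 0.708, 0.001, 0.0]
wrist_force: [-0.7, 0.3, -0.5]
finger_gap: 0.0187
finger_force: 30.0
```

```bash
python3 -m jog '[[[0,0,1,0,-1],[0,0,0,0,-1],[0,0,0.7,0,-1],[0,0,0,0,-1],[0,0,0,0,-1]]]'
```

```text
time: 8.75
eef_pos: [0.6077, 0.1338, 0.0317]
ee_rot: [0.707, 0.708, 0.0, 0.0]
wrist_force: [-0.9, 1.0, 1.9]
finger_gap: 0.0192
finger_force: 30.0
```

```bash
python3 -m jog '[[[0,0,0,0,-0.2],[0,0,0,0,-0.2],[0,0,0,0,-0.2],[0,0,-10,0,-0.2],[0,0,-35,0,0],[0,0,-35,0,0.5],[0,0,-35,0,1],[-10,-10,0,0,1],[-26,-25,0,0,1],[-26,-25,0,0,1],[-26,-25,0,0,1],[-26,-25,0,0,1],[-26,-26,0,0,1],[0,0,0,0,1],[0,0,0,0,1]]]'
python3 - <<'E'
from h import *
o=readout.get_obs()
p=capture('wrist');cv2.imwrite('pics/w3.png',p[:,:,::-1])
for d in spot_point('bottle_blue','wrist'): print(d,wback(o,d['xy'],0))
E
```

```text
time: 10.25
eef_pos: [0.4722, -0.0069, 0.1475]
ee_rot: [0.707, 0.707, 0.001, 0.001]
wrist_force: [0.4, 0.4, -0.6]
finger_gap: 0.088
finger_force: 0.0
{'xy': [312.6, 185.2], 'conf': 0.7} [ 0.47117406 -0.00125197]
```

View pics/w3.png

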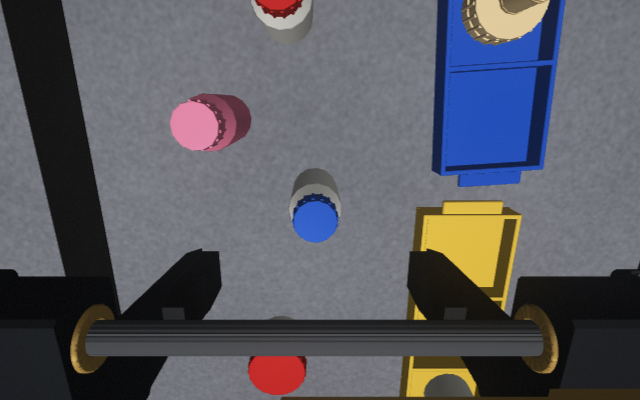

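The blue cap is at (315,221), centred between the fingers, and the pink bottle at (200,125) is well clear. The cream holder stands in the middle blue compartment. I'll descend and grip.

```bash
python3 -m jog '[[[2,0,20,0,1],[0,0,35,0,1],[0,0,35,0,1],[0,0,22,0,1],[0,0,10,0,1],[0,0,0,0,1],[0,0,0,0,-1],[0,0,0,0,-1],[0,0,0,0,-1],[0,0,0,0,-1],[0,0,0,0,-1],[0,0,0,0,-1],[0,0,0,0,-1]]]'
```

```text
time: 11.65
eef_pos: [0.4719, -0.0045, 0.0247]
ee_rot: [0.707, 0.707, 0.0, 0.0]
wrist_force: [-0.4, -0.6, 1.0]
finger_gap: 0.0372
finger_force: 30.0
```

```bash
python3 -m jog '[[[0,0,-15,0,-1],[0,0,-35,0,-1],[0,0,-35,0,-1],[0,0,-20,0,-1],[6,14,-10,0,-1],[12,28,0,0,-1],[12,28,0,0,-1],[12,28,0,0,-1],[12,28,0,0,-1],[6,13,0,0,-1],[0,0,0,0,-1],[0,0,15,0,-1],[0,0,35,0,-1],[0,0,30,0,-1],[0,0,17,0,-1],[0,0,8,0,-1],[0,0,4,0,-1],[0,0,0,0,-1],[0,0,0,0,-1]]]'
```

```text
time: 13.55
eef_pos: [0.6118, 0.0556, 0.0319]
ee_rot: [0.707, 0.708, 0.001, 0.001]
wrist_force: [0.7, 0.1, -1.0]
finger_gap: 0.037
finger_force: 30.0
```

```bash
python3 -m jog '[[[0,0,1,0,-1],[0,0,0.7,0,-1],[0,0,0.3,0,-1],[0,0,0,0,-1],[0,0,0,0,-1]]]'
```

```text
time: 14.05
eef_pos: [0.6109, 0.0558, 0.0287]
ee_rot: [0.707, 0.708, 0.0, 0.0]
wrist_force: [0.7, 0.7, -0.3]
finger_gap: 0.037
finger_force: 30.0
```

```bash
python3 -m jog '[[[0,0,0.5,0,-1],[0,0,0,0,-1],[0,0,0,0,-1]]]'; python3 -m jog '[[[0,0,0.5,0,-1],[0,0,0,0,-1],[0,0,0,0,-1]]]'
```

```text
time: 14.35
eef_pos: [0.6109, 0.0558, 0.0287]
ee_rot: [0.707, 0.708, 0.0, 0.0]
wrist_force: [-2.8, -0.0, 5.0]
finger_gap: 0.0374
finger_force: 30.0
time: 14.65
eef_pos: [0.6109, 0.0558, 0.0286]
ee_rot: [0.707, 0.708, -0.0, 0.0]
wrist_force: [-3.6, -0.7, 7.6]
finger_gap: 0.0367
finger_force: 30.0
```

Contact confirmed, so I'll release and go to the blue-lid jar.

```bash
python3 -m jog '[[[0,0,0,0,0.1],[0,0,0,0,0.1],[0,0,0,0,0.1],[0,0,-10,0,0.1],[0,0,-35,0,0.1],[0,0,-40,0,0.5],[0,0,-35,0,1],[14,-7,0,0,1],[32,-16.5,0,0,1],[32,-16.5,0,0,1],[32,-16.5,0,0,1],[32,-16.5,0,0,1],[32,-16.5,0,0,1],[32,-16.5,0,0,1],[32,-16.5,0,0,1],[32,-16.5,0,0,1],[32,-16.5,0,0,1],[6,0,0,0,1],[0,0,0,0,1]]]'
python3 - <<'E'
from h import *
o=readout.get_obs();print(o['eef_pos'])
p=capture('wrist');cv2.imwrite('pics/w4.png',p[:,:,::-1])
for d in spot_point('jar_blue','wrist'): print(d,wback(o,d['xy'],0))
E
```

```text
time: 16.55
eef_pos: [0.4541, 0.3645, 0.1473]
ee_rot: [0.706, 0.708, -0.0, 0.0]
wrist_force: [-0.7, -0.1, 0.3]
finger_gap: 0.0882
finger_force: 0.0
[0.45409097 0.36446925 0.14733222]
{'xy': [314.5, 189.5], 'conf': 0.91} [0.45445934 0.36628888]
```

View pics/w4.png

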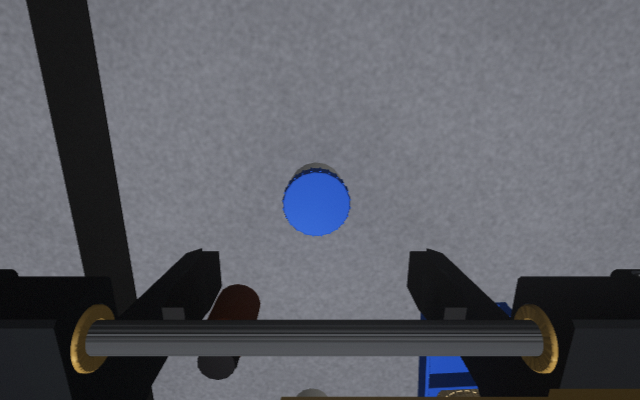

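The blue lid is at (316,203), centred between the fingers, and the amber bottle at (225,325) is clear. I'll descend and grip.

```bash
python3 -m jog '[[[1,0,20,0,1],[0,0,35,0,1],[0,0,35,0,1],[0,0,22,0,1],[0,0,12,0,1],[0,0,0,0,1],[0,0,0,0,-1],[0,0,0,0,-1],[0,0,0,0,-1],[0,0,0,0,-1],[0,0,0,0,-1],[0,0,0,0,-1],[0,0,0,0,-1]]]'
```

```text
time: 17.95
eef_pos: [0.4551, 0.3648, 0.0241]
ee_rot: [0.707, 0.708, 0.0, 0.0]
wrist_force: [-0.8, 0.4, 4.6]
finger_gap: 0.0486
finger_force: 30.0
```

```bash
python3 -m jog '[[[0,0,-15,0,-1],[0,0,-35,0,-1],[0,0,-35,0,-1],[0,0,-30,0,-1],[-14,13,0,0,-1],[-28,27,0,0,-1],[-28,27,0,0,-1],[-28,27,0,0,-1],[-28,27,0,0,-1],[-28,26,0,0,-1],[0,0,0,0,-1],[0,0,15,0,-1],[0,0,35,0,-1],[0,0,30,0,-1],[0,0,17,0,-1],[0,0,8,0,-1],[0,0,4,0,-1],[0,0,1,0,-1],[0,0,0,0,-1],[0,0,0,0,-1]]]'
```

```text
time: 19.95
eef_pos: [0.603, 0.2109, 0.0298]
ee_rot: [0.707, 0.708, 0.001, 0.001]
wrist_force: [-0.0, -0.1, -1.0]
finger_gap: 0.0491
finger_force: 30.0
```

```bash
python3 -m jog '[[[0,0,0.5,0,-1],[0,0,0,0,-1],[0,0,0,0,-1]]]'
```

```text
time: 20.25
eef_pos: [0.6021, 0.2107, 0.0282]
ee_rot: [0.707, 0.707, 0.0, 0.0]
wrist_force: [-0.3, 1.1, 0.5]
finger_gap: 0.0491
finger_force: 30.0
```

```bash
python3 -m jog '[[[0,0,0.6,0,-1],[0,0,0,0,-1],[0,0,0,0,-1]]]';python3 -m jog '[[[0,0,0.5,0,-1],[0,0,0,0,-1],[0,0,0,0,-1]]]'
```

```text
time: 20.55
eef_pos: [0.6022, 0.2107, 0.0281]
ee_rot: [0.707, 0.708, 0.0, 0.0]
wrist_force: [-0.9, -0.4, 6.1]
finger_gap: 0.0487
finger_force: 30.0
time: 20.85
eef_pos: [0.6022, 0.2107, 0.0281]
ee_rot: [0.707, 0.708, 0.0, 0.0]
wrist_force: [-4.3, -1.5, 9.0]
finger_gap: 0.0488
finger_force: 30.0
```

```bash
python3 -m jog '[[[0,0,0,0,0.4],[0,0,0,0,0.4],[0,0,0,0,0.4],[0,0,-10,0,0.4],[0,0,-35,0,0.5],[0,0,-40,0,1],[0,0,-35,0,1],[-16,-4,0,0,1],[-36,-9,0,0,1],[-36,-9,0,0,1],[-36,-9,0,0,1],[-36,-9,0,0,1],[-36,-9,0,0,1],[-36,-9,0,0,1],[-36,-9,0,0,1],[-36,-9,0,0,1],[-36,-9,0,0,1],[-36,-9,0,0,1],[-36,-9,0,0,1],[-36,-9,0,0,1]]]'; python3 -m jog '[[[-36,-10,0,0,1],[-36,-10,0,0,1],[-36,-10,0,0,1],[-36,-11,0,0,1],[0,0,0,0,1],[0,0,0,0,1]]]'
python3 - <<'E'
from h import *
o=readout.get_obs()
p=capture('wrist');cv2.imwrite('pics/w5.png',p[:,:,::-1])
for d in spot_point('holder_steel','wrist'): print(d,wback(o,d['xy'],0))
E
```

```text
time: 22.85
eef_pos: [0.4895, -0.2388, 0.1468]
ee_rot: [0.707, 0.707, -0.0, -0.0]
wrist_force: [0.1, -0.6, 0.7]
finger_gap: 0.088
finger_force: 0.0
time: 23.45
eef_pos: [0.4489, -0.3818, 0.1464]
ee_rot: [0.707, 0.707, 0.0, -0.001]
wrist_force: [0.1, 0.4, -1.0]
finger_gap: 0.0881
finger_force: 0.0
{'xy': [316.5, 190.9], 'conf': 0.94} [ 0.4509696  -0.38080833]
```

View pics/w5.png

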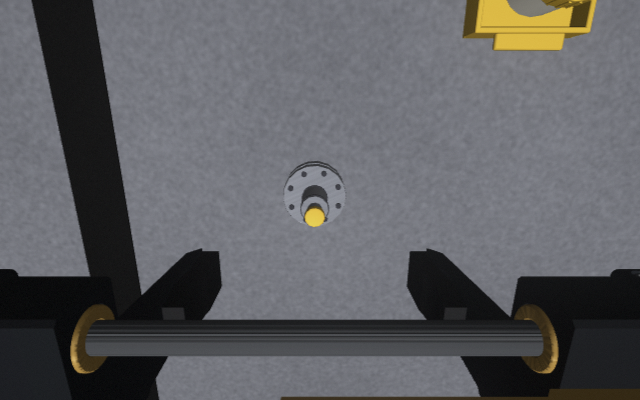

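The steel holder is at (315,195) with its yellow nozzle end at (315,217), centred between the fingers. I'll descend to TCP z of about 28 mm and grip.

```bash
python3 -m jog '[[[0,0,20,0,1],[0,0,35,0,1],[0,0,32,0,1],[0,0,20,0,1],[0,0,11,0,1],[0,0,0,0,1],[0,0,0,0,-1],[0,0,0,0,-1],[0,0,0,0,-1],[0,0,0,0,-1],[0,0,0,0,-1],[0,0,0,0,-1],[0,0,0,0,-1],[0,0,0,0,-1],[0,0,0,0,-1]]]'
```

```text
time: 25.05
eef_pos: [0.4497, -0.3814, 0.0289]
ee_rot: [0.707, 0.708, -0.0, -0.0]
wrist_force: [0.4, 0.7, -1.2]
finger_gap: 0.019
finger_force: 30.0
```

```bash
python3 -m jog '[[[0,0,-15,0,-1],[0,0,-35,0,-1],[0,0,-35,0,-1],[0,0,-30,0,-1],[15,10,0,0,-1],[32,21,0,0,-1],[32,21,0,0,-1],[32,21,0,0,-1],[32,21,0,0,-1],[32,21,0,0,-1],[32,21,0,0,-1],[29,18,0,0,-1],[0,0,0,0,-1],[0,0,0,0,-1]]]'
python3 - <<'E'
from h import *
p=capture('wrist');cv2.imwrite('pics/w6.png',p[:,:,::-1])
E
```

```text
time: 26.45
eef_pos: [0.603, -0.1435, 0.1428]
ee_rot: [0.706, 0.708, -0.0, -0.001]
wrist_force: [0.1, 0.7, -2.0]
finger_gap: 0.0193
finger_force: 30.0
```

View pics/w6.png

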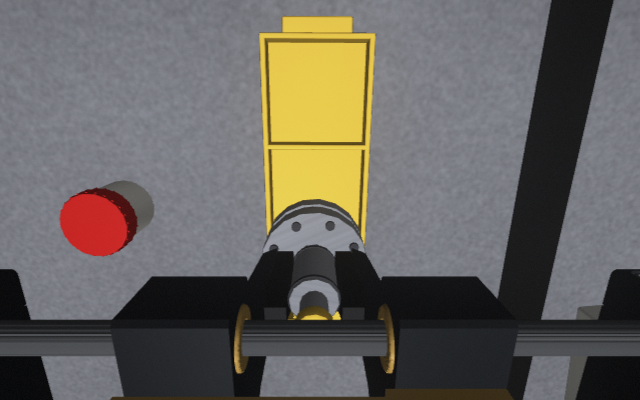

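The steel holder is hanging upright over the middle yellow compartment, with the tray's far rim at row 36 and a divider at row 147. That matches the fit, so I'll lower it.

```bash
python3 -m jog '[[[0,0.5,15,0,-1],[0,0,35,0,-1],[0,0,30,0,-1],[0,0,17,0,-1],[0,0,8,0,-1],[0,0,4,0,-1],[0,0,1,0,-1],[0,0,0,0,-1],[0,0,0,0,-1]]]'; python3 -m jog '[[[0,0,0.6,0,-1],[0,0,0,0,-1],[0,0,0,0,-1]]]'
```

```text
time: 27.4
eef_pos: [0.6049, -0.1456, 0.0352]
ee_rot: [0.707, 0.708, 0.0, 0.001]
wrist_force: [0.4, 0.2, -1.6]
finger_gap: 0.0193
finger_force: 30.0
time: 27.7
eef_pos: [0.6041, -0.1452, 0.0336]
ee_rot: [0.707, 0.708, 0.0, 0.0]
wrist_force: [1.6, -0.5, -3.0]
finger_gap: 0.0192
finger_force: 30.0
```

```bash
python3 -m jog '[[[0,0,0.5,0,-1],[0,0,0,0,-1],[0,0,0,0,-1]]]';python3 -m jog '[[[0,0,0.4,0,-1],[0,0,0,0,-1],[0,0,0,0,-1]]]'
```

```text
time: 28.0
eef_pos: [0.6041, -0.1453, 0.0329]
ee_rot: [0.707, 0.708, 0.0, 0.0]
wrist_force: [0.2, 0.2, -1.9]
finger_gap: 0.0194
finger_force: 30.0
time: 28.3
eef_pos: [0.6041, -0.1453, 0.0328]
ee_rot: [0.707, 0.708, 0.0, 0.0]
wrist_force: [-1.6, 1.1, 4.2]
finger_gap: 0.0191
finger_force: 30.0
```

```bash
python3 -m jog '[[[0,0,0,0,-0.2],[0,0,0,0,-0.2],[0,0,0,0,-0.2],[0,0,-10,0,-0.2],[0,0,-35,0,0],[0,0,-35,0,0.5],[0,0,-35,0,1],[14,-8,0,0,1],[35,-20,0,0,1],[35,-20,0,0,1],[35,-20,0,0,1],[35,-20,0,0,1],[35,-20,0,0,1],[35,-20,0,0,1],[35,-20,0,0,1],[35,-20,0,0,1],[35,-20,0,0,1],[35,-20,0,0,1],[30,-14,0,0,1],[0,0,0,0,1]]]'; python3 -m jog '[[[0,0,0,0,1]]]'
python3 - <<'E'
from h import *
o=readout.get_obs()
p=capture('wrist');cv2.imwrite('pics/w7.png',p[:,:,::-1])
for d in spot_point('bottle_amber','wrist'): print(d,wback(o,d['xy'],0))
E
```

```text
time: 30.3
eef_pos: [0.379, 0.2511, 0.1473]
ee_rot: [0.705, 0.709, -0.0, -0.001]
wrist_force: [0.1, 0.3, 0.2]
finger_gap: 0.088
finger_force: 0.0
time: 30.4
eef_pos: [0.3809, 0.2488, 0.1474]
ee_rot: [0.706, 0.708, -0.0, 0.0]
wrist_force: [0.8, 0.1, 0.7]
finger_gap: 0.088
finger_force: 0.0
{'xy': [311.1, 186.0], 'conf': 0.83} [0.37830013 0.25379737]
```

View pics/w7.png

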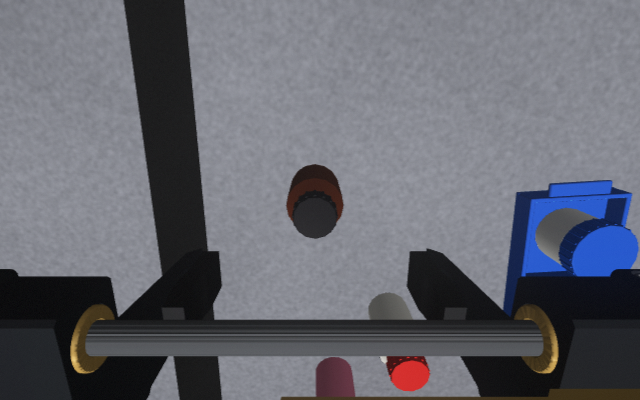

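The black cap is at (315,215), centred, and the jar is visible standing in the last blue compartment. I'll descend and grip.

```bash
python3 -m jog '[[[0,0,20,0,1],[0,0,35,0,1],[0,0,35,0,1],[0,0,21,0,1],[0,0,11,0,1],[0,0,0,0,1],[0,0,0,0,-1],[0,0,0,0,-1],[0,0,0,0,-1],[0,0,0,0,-1],[0,0,0,0,-1],[0,0,0,0,-1],[0,0,0,0,-1],[0,0,0,0,-1]]]'
```

```text
time: 31.9
eef_pos: [0.3816, 0.2486, 0.0256]
ee_rot: [0.707, 0.708, 0.0, 0.0]
wrist_force: [-1.0, -0.2, 4.9]
finger_gap: 0.0413
finger_force: 30.0
```

```bash
python3 -m jog '[[[0,0,-15,0,-1],[0,0,-35,0,-1],[0,0,-40,0,-1],[0,0,-40,0,-1],[-15,11,0,0,-1],[-30,21,0,0,-1],[-30,21,0,0,-1],[-30,21,0,0,-1],[-30,21,0,0,-1],[-30,21,0,0,-1],[-30,21,0,0,-1],[-30,21,0,0,-1],[-30,21,0,0,-1],[-30,21,0,0,-1],[-30,22.5,0,0,-1],[0,0,0,0,-1],[0,0,0,0,-1]]]'
```

```text
time: 33.6
eef_pos: [0.6039, -0.0666, 0.1544]
ee_rot: [0.707, 0.707, -0.0, -0.001]
wrist_force: [-0.2, 1.4, -1.3]
finger_gap: 0.0414
finger_force: 30.0
```

```bash
python3 -m jog '[[[0,0,20,0,-1],[0,0,40,0,-1],[0,0,35,0,-1],[0,0,17,0,-1],[0,0,8,0,-1],[0,0,4,0,-1],[0,0,0.5,0,-1],[0,0,0,0,-1],[0,0,0,0,-1]]]'; python3 -m jog '[[[0,0,0.6,0,-1],[0,0,0,0,-1],[0,0,0,0,-1]]]'
```

```text
time: 34.5
eef_pos: [0.6053, -0.0666, 0.0323]
ee_rot: [0.707, 0.708, 0.001, 0.001]
wrist_force: [0.5, 0.3, -0.6]
finger_gap: 0.0412
finger_force: 30.0
time: 34.8
eef_pos: [0.6044, -0.0663, 0.0305]
ee_rot: [0.707, 0.708, 0.0, 0.0]
wrist_force: [0.4, -0.4, -0.0]
finger_gap: 0.0413
finger_force: 30.0
```

```bash
python3 -m jog '[[[0,0,0.5,0,-1],[0,0,0,0,-1],[0,0,0,0,-1]]]'; python3 -m jog '[[[0,0,0.5,0,-1],[0,0,0,0,-1],[0,0,0,0,-1]]]'
```

```text
time: 35.1
eef_pos: [0.6043, -0.0663, 0.0297]
ee_rot: [0.707, 0.708, -0.0, -0.0]
wrist_force: [0.9, -0.1, -1.3]
finger_gap: 0.0413
finger_force: 30.0
time: 35.4
eef_pos: [0.6044, -0.0663, 0.0297]
ee_rot: [0.707, 0.708, -0.0, -0.0]
wrist_force: [-3.0, 0.4, 5.1]
finger_gap: 0.0413
finger_force: 30.0
```

Contact. I'll release, retreat up and aside, and look at the result.

```bash
python3 -m jog '[[[0,0,0,0,0.2],[0,0,0,0,0.2],[0,0,0,0,0.2],[0,0,-10,0,0.2],[0,0,-35,0,0.3],[0,0,-40,0,0.5],[0,0,-40,0,1],[-20,-10,-10,0,1],[-40,-15,0,0,1],[-40,-15,0,0,1],[-40,-15,0,0,1],[-40,-15,0,0,1],[-40,-15,0,0,1],[-40,-15,0,0,1],[-40,-15,0,0,1],[-40,-15,0,0,1],[-40,-15,0,0,1],[-20,0,0,0,1],[0,0,0,0,1],[0,0,0,0,1]]]'
python3 - <<'E'
from h import *
p=capture('top');q=capture('side')
a=cv2.resize(p[100:290,120:520],None,fx=2,fy=2,interpolation=cv2.INTER_CUBIC)[:380,:800]
cv2.imwrite('pics/f1.png',a[:,:,::-1]);cv2.imwrite('pics/f2.png',cv2.resize(q[120:340,190:450],None,fx=2.7,fy=2.7)[:594,:702,::-1])
E
```

```text
time: 37.4
eef_pos: [0.4597, -0.4662, 0.1645]
ee_rot: [0.707, 0.707, 0.0, -0.0]
wrist_force: [-0.7, 0.4, 0.3]
finger_gap: 0.0882
finger_force: 0.0
```

View pics/f1.png

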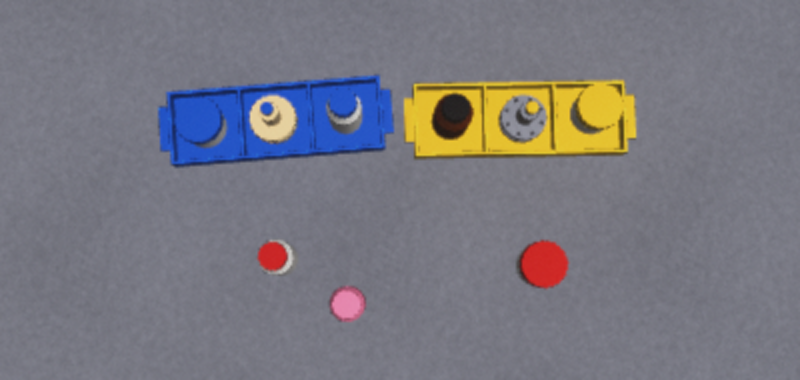

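View pics/f2.png

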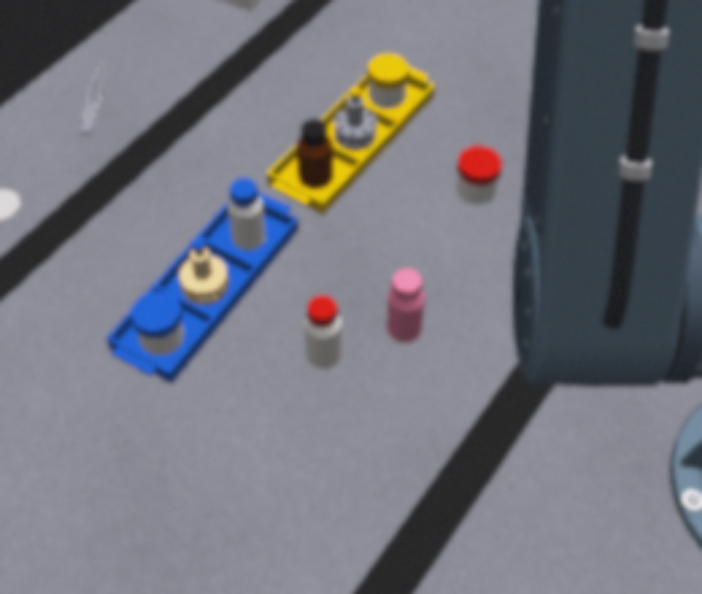

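In both views all five things stand upright in their own compartments. In the top crop the blue jar is at (200,120), cream holder (272,118), blue-capped bottle (345,110), amber bottle (453,115) and steel holder (523,118). The red, pink and yellow items have not moved.

```bash
python3 -c "from workcell import workorder;print(workorder.sign_off())"
```

```text
the job is handed in; nothing more can be done
None
```

Both kits are packed as asked, with all five things upright in their own compartments and the red, pink and yellow-lidded items left where they stood; I handed the job in at about 37.5 s, but sign-off returned no verdict.

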